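# Clamp a circuit board in the leaning holder, to the first click of the lever

## Task

Take the wide circuit board (110 mm, not the narrow one) out of the wooden rack and slide it, brass-edged side down, all the way down into the slot of the leaning metal holder. Then pull the holder's lever round clockwise to clamp the board: go on until the lever clicks once (the handle kinks and the pin pops up), stop there without forcing it any further, and let go. Leave the narrow board and everything else on the desk where it is.

Things in the scene. Friction and masses are not known exactly. Their poses are not given: they have to be found in the camera images.
- board: wide green circuit board, upright in either of the rack's two slots. Slab 110 mm wide (x), 6 thick (y), 90 high (z); on top an aluminium grip bar 12 thick, 70 wide, from 90 to 114 mm height. About 0.16 kg. Origin: middle of the bottom edge; z up, y out of the face with the chips, roughly the same way as the slot's y. Either face may look forward.
- narrow_board: the other board, alike but 76 mm wide, with a grip bar 36 mm wide; it stands in the rack's other slot. Same origin and axes. Leave it alone.
- rack: fixed plywood rack, 160 mm (its x) by 150 mm (its y), with two upright slots along x at y = -40 and +40 mm, 8 mm wide, floor at z = 12 mm, walls up to z = 42 mm. Origin: centre of the underside. Boards stand upright in the slots, edge on to the robot.
- holder: fixed board holder: grey base plate 12 mm thick (x -95 to 95, y -185 to 105 mm), an aluminium slot along x leaning 30 degrees from vertical, its top towards -y (towards the rack's side of the desk), and at the -y end a click lever on an upright spindle. Origin: on the underside, 45 mm to the -y side of the slot floor's middle. z up.
- slot (a point): middle of the slot's floor (0, 45, 35 mm in the holder frame). z: up out of the slot, leaning 30 degrees to the holder's -y; x along it; y square to the board. Seated, the board's origin is here, axes agreeing. 116 mm between cheeks (45 high). Back rest face y = -3.4, 60 high, flared lip to 71; jaw face y = +5.6 with lever open, +3.1 tight, 37 high, flared lip to 46 mm.
- lever_axis (a point): on the upright axis of the lever, 50 mm above the desk, at (0, -140, 50 mm) in the holder frame.
- lever_grip (a point): on the centre line of the black upright round grip (26 mm diameter, 52 to 127 mm above the desk) at the lever's end, 130 mm from its axis; this point is 105 mm above the desk and moves with the handle. A flat steel bar, 52 to 66 mm above the desk, joins it to the spindle; the steel head there, its nose lying over the bar, is 90 mm high.
- spindle (a joint): turn of the lever's spindle, rad, growing clockwise from above; starts at 0 (open) to 0.25, tight stop at 0.95 (jaw closed on the board). At 0 the lever points 1.0 rad clockwise from the holder's +x. It stays where it is left; turning takes 0.4 N m (3 N at the grip).
- clutch (a joint): kink of handle against head, rad, clockwise; held at 0 until the click. When the torque at the tight stop reaches 1.1 N m (8.5 N at the grip) the handle gives way, with falling force, to nothing at 0.19, and from there snaps by itself to 0.235, staying there when let go; a steel pin then stands 5 mm up from the head. It cannot kink further.
- iron_stand: soldering iron on a tripod stand, 220 mm tall; leave alone.
- multimeter: black hand multimeter, 140 by 72 by 32 mm, lying; leave alone.
- spool: metal spool, 60 mm diameter, 46 mm high; leave alone.
- screwdriver: screwdriver lying on the desk; leave alone.
- battery: grey battery pack 75 by 60 by 22 mm; leave alone.
- cup: white cup, 72 mm wide, 80 mm high; leave alone.
- windup (a joint): twist of the lever's sprung head on its spindle, rad, clockwise, in proportion to the torque on the lever (20 N m per rad): 0 at rest, 0.02 while turning, 0.055 when the clutch clicks, then back to nearly 0. Pushing on after the click winds it up again; over 0.10 (2 N m, 15 N at the grip) is over-tightening.
Things that resemble listed ones, but are neither listed nor needed, are in the scene too. Leave any pink look-alike of the board alone.

How it is judged:
By the outcome, as a careful person would: the job done as asked, in the order asked, and still so for the second after the job is handed in, with the robot touching nothing.
It also fails if it takes over 72 s, if anything falls off the work surface, if the arm or the gripper's body presses on something with over 40 N, if the wrist force passes 120 N, or if a joint passes its speed limit or range.

## Robot

A 6-joint arm with a two-finger parallel gripper is mounted at the origin on the work surface. World frame = base frame: x ahead of the robot, y to its left, z up, the work surface at z = 0. Lengths are in m, angles in rad, forces in N, time in s.
With the tool pointing down it reaches from about 0.3 to 0.775 m from the base axis. Payload 14.6 kg.
Tool frame: the origin (TCP) lies at the very end of the fingers, on their centre line; the grasp point (between the pads) lies 19 mm behind it; z points along the fingers, y is the line along which they close (so a half turn about z gives the same grasp; the last joint's range is limited). The gripper opens to 94 mm and grips with 3 to 60 N. Pads are 16 mm wide; open, the fingers measure 119 mm over their backs; the gripper's body (75 mm by 177 mm) begins 78 mm behind the grasp point.
Start: joints at [-1.354, 0.3, 1.521, -0, 1.321, -0.067], TCP at [0.154, -0.528, 0.205] pointing down, gripper open.
Joint ranges: [-3.03, 3.03], [-0.79, 2.21], [0.23, 2.52], [-1.04, 4.18], [0, 3.07], [-2.55, 2.55]. Speed limits (rad/s): [2.22, 2.22, 2.57, 3.14, 3.14, 3.14].

## Interface

Orientations are given as [roll, pitch, yaw] about the fixed x, y, z axes, in that order (R = Rz(yaw) Ry(pitch) Rx(roll)).
In Python, from station import ctrl gives the robot as it stands.
- The arm moves only by the tool move_arm, never from a script. Its argument "targets" is a list of rows, each a list of 6 numbers: the shift along the tool's x, y, z in units of 1000 mm (1.0 is 1000 mm), then the turn, a rotation vector about the tool's x, y, z in units of 30 degrees (1.0 is 30 degrees). In form: [[tx, ty, tz, ax, ay, az], ...]. A call has exactly 5 rows; each row is the pose to reach, as a shift and turn from the pose commanded when the call began, along the tool's axes at that moment; what a row does not reach only later rows make up. A row lasts 1/12 s, in which the tool goes at most 41.7 mm and 7.16 degrees, less where a joint would pass 70% of its speed; a pose out of reach is approached as far as the arm can. A call with a number of a shift or a turn outside -1 to 1 is refused whole. A call with a gripper value outside its range is refused whole. "fingers" is the opening, from -1 (shut) to 1 (fully open), set as the call begins (left out, the last holds). The fingers move at their own pace and stop on an object; "grip_force" is the grip in N (left out, the last holds). Time passes only in rows, so rows that repeat a pose let the fingers close, or fill a call up. It gives the time, the measured TCP pose, the force and the opening at its end, in the units of the state.
- ctrl.get_obs(): the state, without advancing time (a new reading comes with each control period).
- ctrl.camera(name): name is "scene" or "top" or "wrist"; returns the picture (384x512x3 uint8, red, green, blue); there is no depth.
- ctrl.camera_info(name): a dict with "fx", "fy", "cx", "cy" (pixels), "k1" (the pictures are not rectified: a ray, as slopes to the right and down, at radius r is drawn at 1 + k1 r^2 times it, then the intrinsics apply), "rvec" (rotation vector, rad) and "tvec" (3), from world to camera coordinates, as OpenCV has them. Camera axes: x right, y down, z forward; pixel columns grow to the right and rows downward; lengths in m; the calibration is good to about 2 mm. A picture is of the moment at which its call begins: read the wrist's pose just before it. camera_info takes no time and is no camera call; for the wrist camera it gives the pose at the moment of the call.
- ctrl.hand_in(): hands the job in, once; it reports no verdict.
The state is a dict: "time_s": time; "qpos": joint angles; "joint_vel": joint speeds; "tau": joint torques, N m; "ee_pos": TCP position; "eef_rot": TCP orientation; "force": force on the tool from outside, world axes, zero at the start; "moment": the same for the moment, N m; "grip_width": finger opening in m.
Only numpy, scipy, OpenCV 4.12 (cv2) and the standard library are available. Lean on these libraries where they do the work, as an engineer would, in place of code of your own. Each camera call takes 0.05 s, during which the arm holds its last target. There are 200 camera calls.

## Working session

There is one attempt and no reset: what is moved stays moved. The work goes in short steps, Python scripts to look and compute and a tool call to move; the robot and the scene stay as the last step left them, time stands still between calls to the robot, and variables do not carry over. Pictures are saved under pics/ and viewed, on a budget of 10 in all, crops included, one or two more only if the job needs it, and the job is handed in when it is done.

Besides the shell and the picture viewer there is one more tool, called after "Emit:" by a JSON object that holds its "api" and its "payload". move_arm: Moves the arm, as the interface text tells. Shifts and turns lie within -1 to 1; 1 stands for 1000 mm of shift or 30 degrees of turn. Its arguments: {"type":"object","properties":{"targets":{"type":"array"},"fingers":{"type":"number"},"grip_force":{"type":"number"}},"required":["targets"]}

```bash
ls; mkdir -p pics
python3 - <<'E'
from station import ctrl
import cv2,numpy as np
for n in("scene","top"):
    im=ctrl.camera(n); np.save(f"pics/{n}.npy",im); cv2.imwrite(f"pics/{n}0.png",im[...,::-1]); print(n,ctrl.camera_info(n))
o=ctrl.get_obs();print(o)
E
```

```text
pics
scene {'fx': 388.9227541360515, 'fy': 388.9227541360515, 'cx': 257.14612310045567, 'cy': 190.2812891379397, 'k1': -0.13089999940779337, 'rvec': array([ 2.12145024,  0.68362982, -0.36633205]), 'tvec': array([-0.45726744, -0.1362396 ,  1.56495162])}
top {'fx': 362.3707834158054, 'fy': 362.3707834158054, 'cx': 262.90304432127584, 'cy': 192.17011232256033, 'k1': -0.037133581764778885, 'rvec': array([ 2.15093257, -2.18044501,  0.16812669]), 'tvec': array([-0.03099775,  0.61057584,  1.10594881])}
{'time_s': 0.1, 'qpos': array([-1.35359508e+00,  3.00412184e-01,  1.52150654e+00,  1.98449063e-05,
        1.32066959e+00, -6.65779154e-02]), 'joint_vel': array([-0.00174189, -0.00148008, -0.00498532, -0.00040442,  0.00075073,
       -0.00034037]), 'tau': array([-2.61201569e-05, -5.32643509e+01, -3.53286195e+01,  7.08928099e-02,
        2.34254653e-02, -4.97758651e-05]), 'ee_pos': array([ 0.15395795, -0.52778069,  0.20495017]), 'eef_rot': array([-3.14060047e+00, -8.54201330e-05,  2.83774201e-01]), 'force': array([-0.0685868 ,  0.34179626,  0.44833728]), 'moment': array([0.04826636, 0.00735012, 0.0276469 ]), 'grip_width': 0.09401098315038549}
```

View pics/scene0.png

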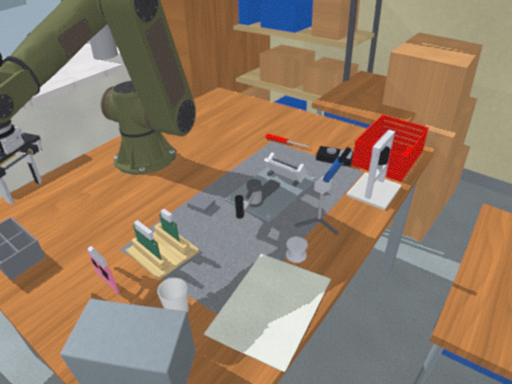

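View pics/top0.png

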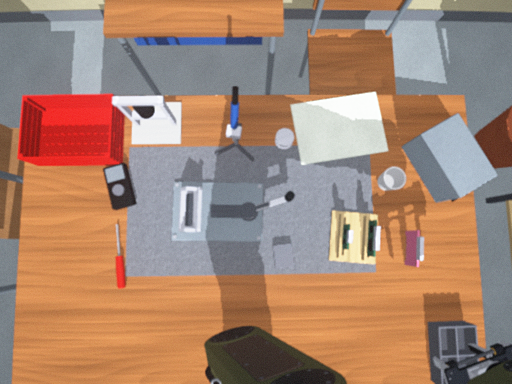

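```bash
cat > h.py <<'E'
import numpy as np,cv2
from scipy.spatial.transform import Rotation as R
from station import ctrl
def cam(n,I=None):
    I=I or ctrl.camera_info(n); return I,cv2.Rodrigues(np.array(I['rvec']))[0],np.array(I['tvec'])
def proj(n,P,I=None):
    I,r,t=cam(n,I); P=np.atleast_2d(P)@r.T+t; s=P[:,:2]/P[:,2:]; s=s*(1+I['k1']*(s**2).sum(1,keepdims=True))
    return s*[I['fx'],I['fy']]+[I['cx'],I['cy']]
def ray(n,uv,I=None):
    I,r,t=cam(n,I); d=(np.atleast_2d(uv)-[I['cx'],I['cy']])/[I['fx'],I['fy']]; s=d.copy()
    for _ in range(20): s=d/(1+I['k1']*(s**2).sum(1,keepdims=True))
    return -r.T@t,np.c_[s,np.ones(len(s))]@r
def onz(n,uv,z,I=None):
    o,d=ray(n,uv,I); return o+d*((z-o[2])/d[:,2])[:,None]
def tcp(o=None):
    o=o or ctrl.get_obs(); return np.array(o['ee_pos']),R.from_euler('xyz',o['eef_rot'])
def delta(p,rot,cur=None):
    "row shift (m) and turn (30deg units) from current pose to p,rot"
    c,q=cur or tcp(); return np.round(np.r_[q.inv().apply(p-c),(q.inv()*rot).as_rotvec()/np.radians(30)],4)
E
python3 - <<'E'
import numpy as np,cv2
t=np.load('pics/top.npy');s=np.load('pics/scene.npy')
a=cv2.resize(t[170:280,165:390],None,fx=3.5,fy=3.5,interpolation=2)[:, :788]
b=cv2.resize(s[130:280,85:345],None,fx=3,fy=3,interpolation=2)
cv2.imwrite('pics/a.png',a[...,::-1]);cv2.imwrite('pics/b.png',b[...,::-1])
E
```

```text
(no output)
```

View pics/a.png

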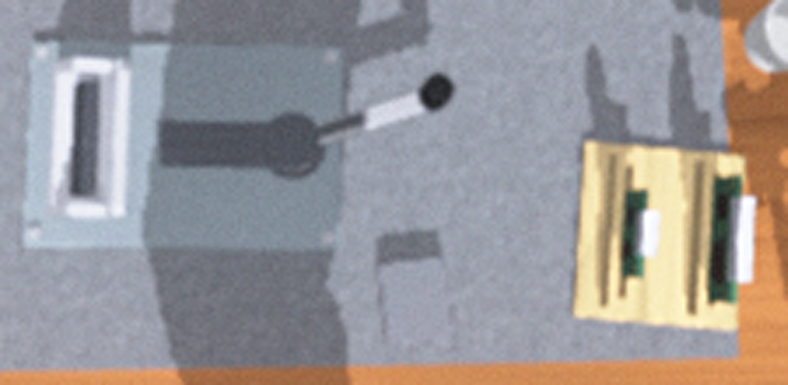

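View pics/b.png

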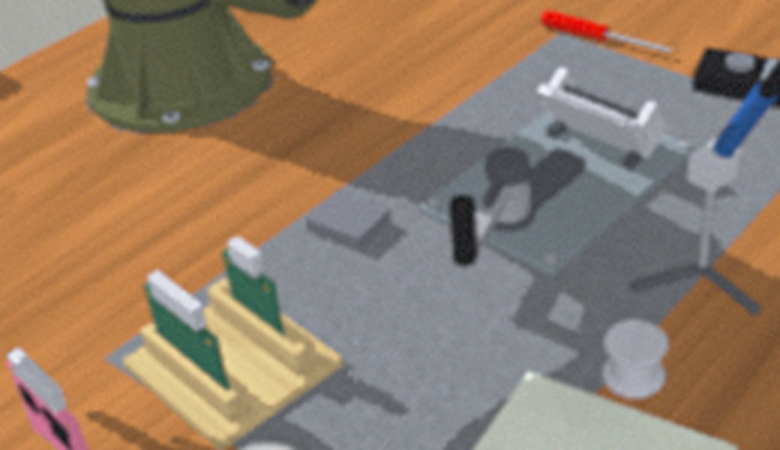

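Run:
```python
from h import *
c=lambda L:np.array(L)/3.5+[165-.0,170]
print(onz('top',c([(36,42),(346,42),(340,246),(24,246)]),.012))
print('rack',onz('top',c([(585,140),(747,158),(737,330),(573,317)]),.006))
print('bar',onz('top',c([(749,195),(742,283)]),.126)); print('nbar',onz('top',c([(651,210),(645,256)]),.126))
print('grip',onz('top',c([(437,90)]),.127))
print('things',onz('top',[(233,130),(285,139),(391,180)],[.0]*1+[.0]*0 and .0 or 0))
s=lambda L:np.array(L)/3+[85,130]
print('barS',onz('scene',s([(152,276),(206,322)]),.126))
for n in('top','scene'):
  I,r,t=cam(n);print(n,-r.T@t)
I=ctrl.camera_info('wrist');print(I); p,q=tcp();I,r,t=cam('wrist');print('wrist in tool',q.inv().apply(-r.T@t-p),(q.inv()*R.from_matrix(r.T)).as_matrix().round(3))
```

```text
[[ 0.65043739  0.24349952  0.012     ]
 [ 0.64710427 -0.04366173  0.012     ]
 [ 0.45913204 -0.03527509  0.012     ]
 [ 0.4631465   0.25153852  0.012     ]]
rack [[ 0.55328417 -0.26486769  0.006     ]
 [ 0.53427683 -0.41680069  0.006     ]
 [ 0.37639751 -0.3989529   0.006     ]
 [ 0.39121315 -0.24756997  0.006     ]]
bar [[ 0.49591272 -0.37504416  0.126     ]
 [ 0.42338595 -0.36522082  0.126     ]]
nbar [[ 0.48483222 -0.29171197  0.126     ]
 [ 0.44703642 -0.28499987  0.126     ]]
grip [[ 0.58736168 -0.1157019   0.127     ]]
things [[ 0.82642279  0.05657447  0.        ]
 [ 0.79391153 -0.11706646  0.        ]
 [ 0.65111021 -0.46811752  0.        ]]
barS [[ 0.4280559 -0.3688189  0.126    ]
 [ 0.5151455 -0.3808128  0.126    ]]
top [ 0.46175208 -0.00967876  1.17625585]
scene [ 1.17100533 -0.80617083  0.80966872]
{'fx': 338.13414059491436, 'fy': 338.13414059491436, 'cx': 255.62716080971626, 'cy': 189.49250646419472, 'k1': -0.09891669139153962, 'rvec': array([-2.35156369,  1.76633826,  0.21539676]), 'tvec': array([-0.54932775, -0.02355865,  0.39005735])}
wrist in tool [ 0.06964542 -0.00024152 -0.17900035] [[-0.002 -0.971 -0.239]
 [ 1.    -0.002 -0.   ]
 [-0.    -0.239  0.971]]
```

Run:
```python
from h import *
q=R.from_euler('xyz',[np.pi,0,-.125])
print(delta(np.array([.46,-.371,.24]),q)); print(ctrl.get_obs()['ee_pos'])
```

```text
[ 3.377e-01 -6.490e-02 -3.500e-02 -1.900e-03  2.000e-04  7.807e-01]
[ 0.15395795 -0.52778069  0.20495017]
```

Emit:
{"api": "move_arm", "payload": {"targets": [[0.03,-0.006,-0.02,0,0,0],[0.07,-0.013,-0.04,0,0,0],[0.105,-0.02,-0.05,0,0,0],[0.14,-0.027,-0.06,0,0,0],[0.17,-0.033,-0.06,0,0,0]], "fingers": 0.1}}

```text
time_s: 0.52
ee_pos: [0.31, -0.4478, 0.2675]
eef_rot: [3.139, -0.001, 0.284]
force: [-0.2, 0.2, -0.4]
grip_width: 0.0641
```

Emit:
{"api": "move_arm", "payload": {"targets": [[0.04,-0.008,0.005,0,0,0.2],[0.08,-0.016,0.01,0,0,0.4],[0.12,-0.024,0.015,0,0,0.6],[0.15,-0.03,0.02,0,0,0.78],[0.168,-0.032,0.025,0,0,0.78]]}}

```text
time_s: 0.93
ee_pos: [0.4627, -0.3687, 0.2397]
eef_rot: [-3.141, 0.0, -0.129]
force: [0.4, -1.4, 0.9]
grip_width: 0.0517
```

Run:
```python
from h import *
I=ctrl.camera_info('wrist');im=ctrl.camera('wrist');o=ctrl.get_obs()
np.save('pics/w1.npy',im);np.save('pics/w1i.npy',I,allow_pickle=True)
cv2.imwrite('pics/w1.png',cv2.resize(im,None,fx=1.5,fy=1.5)[...,::-1]);print(o['time_s'],o['ee_pos'],o['eef_rot'],o['qpos'],o['grip_width'])
```

```text
0.9833 [ 0.46387694 -0.36800509  0.23842285] [-3.13977467e+00  1.33991551e-03 -1.22752275e-01] [-7.32839131e-01  3.74333076e-01  1.34566906e+00  7.30206916e-04
  1.42373034e+00  9.60602914e-01] 0.05190588478241049
```

View pics/w1.png

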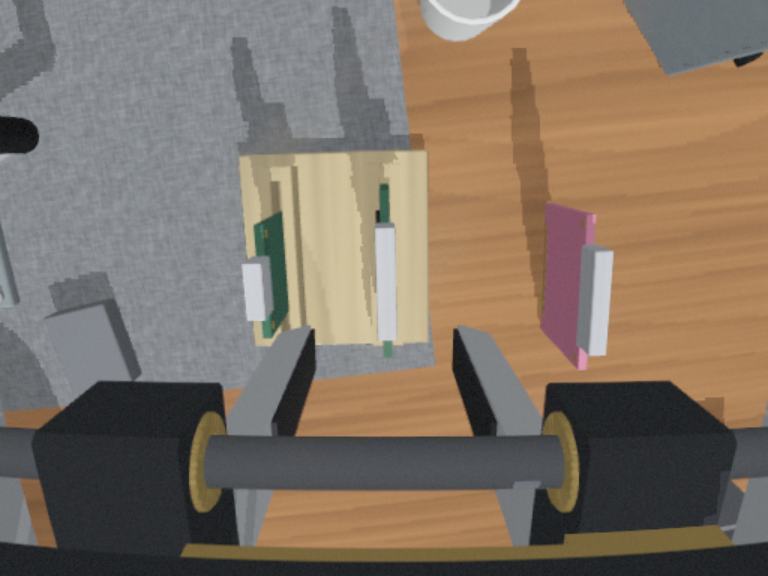

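Run:
```python
from h import *
I=np.load('pics/w1i.npy',allow_pickle=True).item();im=np.load('pics/w1.npy')
g=im.min(2).astype(int); m=((g>140)&(im.max(2).astype(int)-g<35)).astype(np.uint8)
n,l,s,c=cv2.connectedComponentsWithStats(m)
for i in range(1,n):
    if s[i,4]>150: 
        ct=cv2.findContours((l==i).astype(np.uint8),0,2)[0][0]; rc=cv2.minAreaRect(ct);b=cv2.boxPoints(rc)
        print(s[i],c[i]); 
        if 230<c[i][0]<280 and 140<c[i][1]<230: 
            W=onz('wrist',b+0.,.126,I);print(W,W.mean(0),b)
print(onz('wrist',np.array([(376,225),(394,224),(396,340),(378,340)])/1.5,.126,I))
```

```text
[ 281    0   66   28 1258] [308.84499205  10.62241653]
[ 250  152   15   76 1036] [257.1023166 189.0472973]
[[ 0.4940939  -0.36687334  0.126     ]
 [ 0.49282215 -0.37868902  0.126     ]
 [ 0.42394014 -0.37162594  0.126     ]
 [ 0.4252689  -0.3591403   0.126     ]] [ 0.45903127 -0.36908215  0.126     ] [[249.43211 152.01291]
 [263.10687 151.70212]
 [264.8167  226.936  ]
 [251.14197 227.2468 ]]
[392 167  17  70 853] [400.08675264 201.16060961]
[142 175  35  43 602] [166.93189369 193.34883721]
[[ 0.49569437 -0.36817041  0.126     ]
 [ 0.4949201  -0.37856851  0.126     ]
 [ 0.42429816 -0.37091498  0.126     ]
 [ 0.42572731 -0.35999637  0.126     ]]
```

Run:
```python
from h import *
print(delta(np.array([.4595,-.3692,.096]),R.from_euler('xyz',[np.pi,0,-.107])))
```

```text
[-0.004   0.002   0.1424 -0.0035  0.0025 -0.0301]
```

Emit:
{"api": "move_arm", "payload": {"targets": [[-0.004,0.002,0.03,0,0,-0.03],[-0.004,0.002,0.065,0,0,-0.03],[-0.004,0.002,0.1,0,0,-0.03],[-0.004,0.002,0.125,0,0,-0.03],[-0.004,0.002,0.142,0,0,-0.03]]}}

```text
time_s: 1.4
ee_pos: [0.4548, -0.3718, 0.0953]
eef_rot: [-3.139, 0.003, -0.109]
force: [1.8, 0.2, -0.7]
grip_width: 0.0518
```

Emit:
{"api": "move_arm", "payload": {"targets": [[0,0,0,0,0,0],[0,0,0,0,0,0],[0,0,0,0,0,0],[0,0,0,0,0,0],[0,0,0,0,0,0]], "fingers": -1, "grip_force": 30}}

```text
time_s: 1.82
ee_pos: [0.4564, -0.3728, 0.0998]
eef_rot: [3.14, -0.002, -0.109]
force: [0.8, -0.6, -0.0]
grip_width: 0.0216
```

Emit:
{"api": "move_arm", "payload": {"targets": [[0.0026,-0.0039,0.004,0,0,0],[0.0026,-0.0039,0.004,0,0,0],[0.0026,-0.0039,0.004,0,0,0],[0.0026,-0.0039,0.004,0,0,0],[0.0026,-0.0039,0.004,0,0,0]]}}

```text
time_s: 2.23
ee_pos: [0.4592, -0.3688, 0.0946]
eef_rot: [-3.141, -0.0, -0.109]
force: [0.8, 1.3, 0.4]
grip_width: 0.0119
```

Run:
```python
from h import *
o=ctrl.get_obs();print(o['ee_pos'],o['eef_rot'],o['force'],o['moment'],o['grip_width'],o['time_s'])
```

```text
[ 0.45923762 -0.36876197  0.09456732] [-3.14148194e+00 -3.18134136e-04 -1.08811360e-01] [0.83987335 1.2685285  0.36384446] [ 0.20141012 -0.28916852 -0.00465985] 0.011895712289234727 2.2333
```

Emit:
{"api": "move_arm", "payload": {"targets": [[0,0,-0.005,0,0,0],[0,0,-0.03,0,0,0],[0,0,-0.065,0,0,0],[0,0,-0.1,0,0,0],[0,0,-0.14,0,0,0]], "grip_force": 45}}

```text
time_s: 2.65
ee_pos: [0.4583, -0.3684, 0.2353]
eef_rot: [-3.14, 0.002, -0.109]
force: [0.3, -0.3, -1.9]
grip_width: 0.0116
```

Emit:
{"api": "move_arm", "payload": {"targets": [[0,-0.02,-0.04,0,0,0],[-0.001,-0.055,-0.08,0,0,0],[-0.002,-0.095,-0.1,0,0,0],[-0.003,-0.135,-0.11,0,0,0],[-0.004,-0.175,-0.12,0,0,0]]}}

```text
time_s: 3.07
ee_pos: [0.4724, -0.2077, 0.3521]
eef_rot: [3.141, -0.001, -0.11]
force: [0.6, 0.3, -2.5]
grip_width: 0.0117
```

Emit:
{"api": "move_arm", "payload": {"targets": [[0,-0.04,-0.02,0,0,0],[0,-0.08,-0.03,0,0,0],[0,-0.12,-0.04,0,0,0],[0,-0.16,-0.04,0,0,0],[0,-0.19,-0.04,0,0,0]]}}

```text
time_s: 3.48
ee_pos: [0.4932, -0.0174, 0.3914]
eef_rot: [-3.141, -0.001, -0.108]
force: [-0.2, -0.8, -1.7]
grip_width: 0.0117
```

Emit:
{"api": "move_arm", "payload": {"targets": [[0,0,0,0,0,0],[0,0,0,0,0,0],[0,0,0,0,0,0],[0,0,0,0,0,0],[0,0,0,0,0,0]]}}

```text
time_s: 3.9
ee_pos: [0.4935, -0.0212, 0.3904]
eef_rot: [3.141, 0.0, -0.111]
force: [-0.1, -0.2, -1.1]
grip_width: 0.0119
```

Run:
```python
from h import *
I=ctrl.camera_info('wrist');im=ctrl.camera('wrist');o=ctrl.get_obs()
np.save('pics/w2.npy',im);np.save('pics/w2i.npy',I,allow_pickle=True)
cv2.imwrite('pics/w2.png',cv2.resize(im,None,fx=1.5,fy=1.5)[...,::-1]);print(o['time_s'],o['ee_pos'],o['eef_rot'],o['force'],o['moment'],o['qpos'],o['grip_width'])
```

```text
3.95 [ 0.49346226 -0.02111676  0.39036071] [ 3.14149665e+00  2.14025340e-04 -1.10505977e-01] [ 0.35682238  0.29752798 -2.37552186] [ 0.04356141 -0.01423445  0.02448674] [-1.16883454e-01  1.02975053e-01  1.33696074e+00 -9.82044609e-05
  1.70187027e+00  1.56440601e+00] 0.011605106257993453
```

View pics/w2.png

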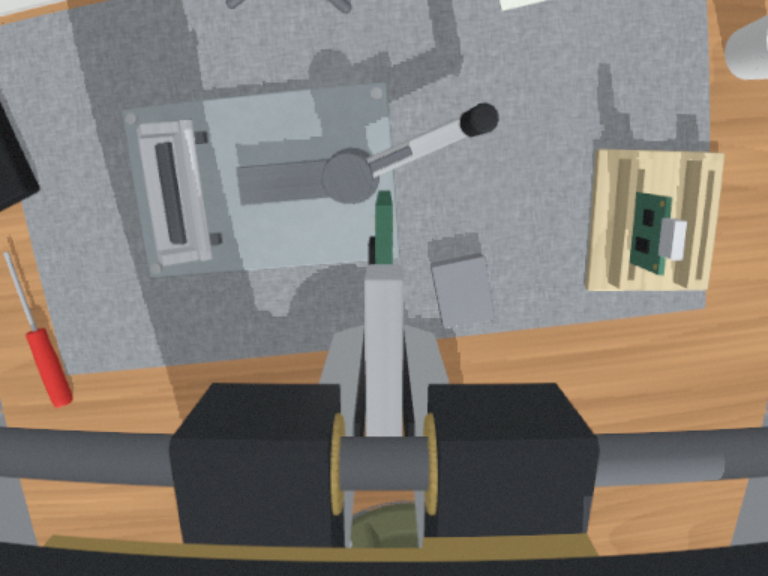

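Run:
```python
from h import *
I=np.load('pics/w2i.npy',allow_pickle=True).item()
c=np.array([(124,111),(386,84),(398,264),(153,276)])/1.5
W=onz('wrist',c,.012,I);print(W)
M=np.array([(95,105),(95,-185),(-95,-185),(-95,105)])/1e3
P=W[:,:2];a=P-P.mean(0);b=M-M.mean(0)
H=b.T@a;yaw=np.arctan2(H[0,1]-H[1,0],H[0,0]+H[1,1]);r=np.array([[np.cos(yaw),-np.sin(yaw)],[np.sin(yaw),np.cos(yaw)]])
o=P.mean(0)-r@M.mean(0);print('yaw',yaw,'org',o,'resid',P-(M@r.T+o))
g=onz('wrist',np.array([[480,118]])/1.5,.127,I)[0,:2];ax=o+r@[0,-.14];d=g-ax;print('axis',ax,'grip',g,np.hypot(*d),'cw from +x',yaw-np.arctan2(d[1],d[0]))
for z in(.035,.07,.09):print(z,onz('wrist',np.array([(157,142),(171,141),(187,243),(172,245)])/1.5,z,I)[:,:2]@r-o@r)
```

```text
[[ 0.64969878  0.24462028  0.012     ]
 [ 0.64012329 -0.04008397  0.012     ]
 [ 0.44733281 -0.03210767  0.012     ]
 [ 0.465363    0.24933358  0.012     ]]
yaw -0.04414039969499077 org [0.55239451 0.14540159] resid [[-0.00223644 -0.00148707]
 [ 0.00098463  0.00352622]
 [-0.00199091  0.00311856]
 [ 0.00324272 -0.00515772]]
axis [0.54621686 0.00553796] grip [ 0.58838997 -0.11338816] 0.1261823741757097 cw from +x 1.185874745929511
0.035 [[ 0.05487434  0.06080933]
 [ 0.05446726  0.0455591 ]
 [-0.05343994  0.04417718]
 [-0.05435635  0.06126777]]
0.07 [[ 0.05245244  0.04547917]
 [ 0.05207203  0.03122785]
 [-0.04876707  0.02993645]
 [-0.04962345  0.04590758]]
0.09 [[ 0.05106851  0.03671907]
 [ 0.05070333  0.02303856]
 [-0.04609685  0.02179889]
 [-0.04691893  0.03713032]]
```

```bash
cat >> h.py <<'E'
L=.0826
def slot(o=(.5545,.1445),yaw=-.036):
    q=R.from_euler('z',yaw); return np.r_[o,0]+q.apply([0,.045,.035]), q*R.from_euler('x',np.pi/6)
def goal(h,dx=0,dy=0,**k):
    s,q=slot(**k); return s+q.apply([dx,dy,h+L]), q*R.from_euler('x',np.pi)
E
python3 - <<'E'
from h import *
p,q=goal(.11);print(p,q.as_euler('xyz'));print(delta(p,q))
E
```

```text
[0.5526536  0.09323324 0.20179649] [-2.61799388  0.         -0.036     ]
[ 0.0463 -0.1202  0.1885  0.9997 -0.0368 -0.1391]
```

Emit:
{"api": "move_arm", "payload": {"targets": [[0.01,-0.025,0,0.2,-0.007,-0.03],[0.02,-0.055,0,0.4,-0.015,-0.06],[0.03,-0.085,0.005,0.6,-0.022,-0.09],[0.04,-0.11,0.01,0.8,-0.03,-0.115],[0.046,-0.12,0.02,1.0,-0.037,-0.139]]}}

```text
time_s: 4.37
ee_pos: [0.5534, 0.0957, 0.3714]
eef_rot: [-2.613, -0.003, -0.034]
force: [-0.3, -0.8, -2.5]
grip_width: 0.0117
```

Emit:
{"api": "move_arm", "payload": {"targets": [[0,0,0,0,0,0],[0,0,0,0,0,0],[0,0,0,0,0,0],[0,0,0,0,0,0],[0,0,0,0,0,0]]}}

```text
time_s: 4.78
ee_pos: [0.5521, 0.0941, 0.3715]
eef_rot: [-2.62, -0.002, -0.034]
force: [0.1, 0.5, -1.4]
grip_width: 0.0116
```

Run:
```python
from h import *
p,q=goal(.11);print(tcp()[0],p,q.as_euler('xyz'));print(delta(p,q))
```

```text
[0.5521254  0.09405194 0.37153834] [0.5526536  0.09323324 0.20179649] [-2.61799388  0.         -0.036     ]
[ 0.0002  0.0853  0.1467  0.0031 -0.0018  0.0047]
```

Emit:
{"api": "move_arm", "payload": {"targets": [[0,0.017,0.03,0,0,0],[0,0.035,0.06,0,0,0],[0,0.055,0.095,0,0,0],[0,0.073,0.125,0,0,0],[0,0.085,0.147,0,0,0]]}}

```text
time_s: 5.2
ee_pos: [0.5514, 0.094, 0.1981]
eef_rot: [-2.619, 0.002, -0.034]
force: [1.0, -0.2, -1.6]
grip_width: 0.0116
```

Emit:
{"api": "move_arm", "payload": {"targets": [[0,0,0,0,0,0],[0,0,0,0,0,0],[0,0,0,0,0,0],[0,0,0,0,0,0],[0,0,0,0,0,0]]}}

```text
time_s: 5.62
ee_pos: [0.5529, 0.094, 0.2024]
eef_rot: [-2.618, -0.003, -0.034]
force: [0.2, 0.5, -1.1]
grip_width: 0.0119
```

Run:
```python
from h import *
I=ctrl.camera_info('wrist');im=ctrl.camera('wrist');o=ctrl.get_obs()
np.save('pics/w3.npy',im);np.save('pics/w3i.npy',I,allow_pickle=True)
cv2.imwrite('pics/w3.png',cv2.resize(im[30:290,130:390],None,fx=2.3,fy=2.3,interpolation=2)[...,::-1]);print(o['time_s'],o['ee_pos'],o['eef_rot'],o['force'],o['moment'],o['qpos'],o['grip_width'])
```

```text
5.6667 [0.55278735 0.09404221 0.20206723] [-2.61805745e+00 -2.53806547e-03 -3.43428272e-02] [-0.06255821  0.46921438 -1.98069063] [-0.36714587  0.03152837  0.02443629] [-0.14173581  0.33296462  1.57258596  0.53722468  1.33256708  1.30728231] 0.011471150166063704
```

View pics/w3.png

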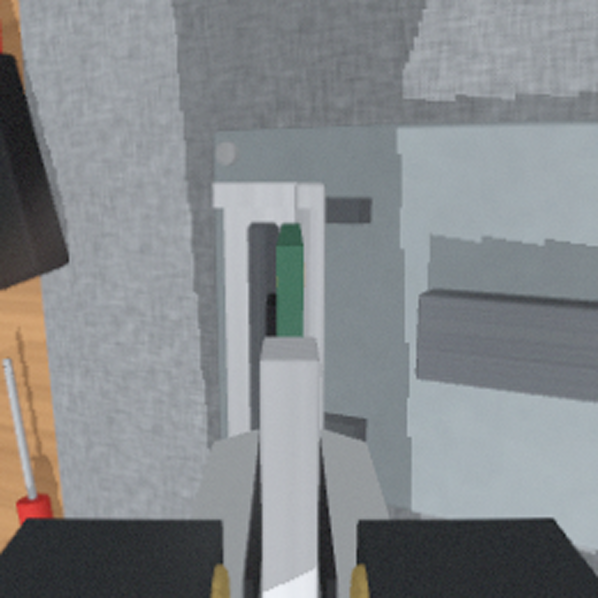

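Run:
```python
from h import *
I=np.load('pics/w3i.npy',allow_pickle=True).item();im=np.load('pics/w3.npy')
for r in (118,130,140,150,160): print(r,' '.join('%d:%s'%(c,im[r,c].mean().astype(int)) for c in range(222,276,2)))
g=im[:,:,:].mean(2); print('col244 rows',[(r,int(g[r,242])) for r in range(104,136,2)])
s,q=slot()
def sp(*p): return proj('wrist',s+q.apply(np.array(p)/1e3),I)[0].round(1)
for x in(58,30,0): print(x,'jaw37',sp(x,5.6,37),'jawfloor',sp(x,5.6,0),'rest60',sp(x,-3.4,60),'restfl',sp(x,-3.4,0),'jaw46',sp(x,5.6,46),'rest71',sp(x,-3.4,71),'cheek45',sp(x,0,45))
p,t=tcp()
for x in (55,-55):print('board bottom',[proj('wrist',p+t.apply([x/1e3,y/1e3,L]),I)[0].round(1) for y in(-3,3)])
```

```text
118 222:151 224:197 226:194 228:193 230:195 232:193 234:191 236:191 238:191 240:192 242:198 244:194 246:194 248:195 250:193 252:191 254:196 256:194 258:163 260:190 262:191 264:191 266:189 268:190 270:175 272:88 274:85
130 222:122 224:134 226:135 228:191 230:195 232:194 234:195 236:194 238:103 240:91 242:90 244:87 246:78 248:77 250:80 252:83 254:77 256:70 258:76 260:78 262:170 264:171 266:184 268:189 270:178 272:132 274:131
140 222:122 224:134 226:136 228:190 230:194 232:192 234:192 236:193 238:113 240:90 242:91 244:89 246:77 248:80 250:95 252:94 254:94 256:92 258:93 260:93 262:163 264:173 266:183 268:188 270:177 272:136 274:136
150 222:122 224:129 226:136 228:186 230:193 232:190 234:193 236:194 238:107 240:88 242:95 244:88 246:79 248:78 250:103 252:94 254:94 256:92 258:97 260:93 262:155 264:174 266:183 268:189 270:176 272:135 274:135
160 222:119 224:124 226:138 228:186 230:192 232:191 234:191 236:191 238:120 240:91 242:93 244:86 246:42 248:30 250:74 252:92 254:93 256:92 258:94 260:94 262:164 264:173 266:182 268:188 270:174 272:135 274:134
col244 rows [(104, 135), (106, 133), (108, 134), (110, 193), (112, 198), (114, 198), (116, 197), (118, 198), (120, 194), (122, 195), (124, 192), (126, 157), (128, 86), (130, 90), (132, 92), (134, 93)]
58 jaw37 [251.2 119.5] jawfloor [251.6 118.3] rest60 [260.8 120.4] restfl [259.9 118.4] jaw46 [251.1 119.9] rest71 [261.  120.9] cheek45 [257.  119.8]
30 jaw37 [251.2 148.2] jawfloor [251.6 144.2] rest60 [260.7 151.1] restfl [259.8 144.2] jaw46 [251.1 149.3] rest71 [260.8 152.7] cheek45 [256.9 149.2]
0 jaw37 [251.3 177.8] jawfloor [251.7 171.1] rest60 [260.5 182.8] restfl [259.7 171.1] jaw46 [251.1 179.7] rest71 [260.7 185.4] cheek45 [256.8 179.5]
board bottom [array([252.1, 126.5]), array([260. , 126.5])]
board bottom [array([252.6, 259.1]), array([259.7, 259.1])]
```

Run:
```python
from h import *
a=np.load('pics/w2.npy')[70:190,75:155];b=np.load('pics/w3.npy')[98:218,215:295]
f=lambda i:cv2.resize(i,None,fx=4.9,fy=4.9,interpolation=2)
cv2.imwrite('pics/c.png',np.hstack([f(a),f(b)])[...,::-1])
```

```text
(no output)
```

View pics/c.png

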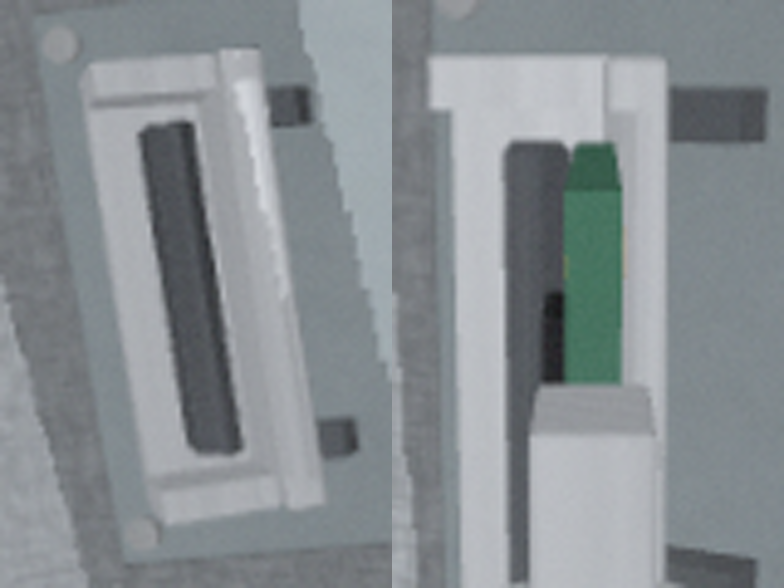

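Run:
```python
from h import *
I2=np.load('pics/w2i.npy',allow_pickle=True).item();I3=np.load('pics/w3i.npy',allow_pickle=True).item()
s,q=slot()
A=lambda L:np.array(L)/4.9+[75,70]
B=lambda L:(np.array(L)-[392,0])/4.9+[215,98]
def plane(I,uv):
    o,d=ray('wrist',uv,I); o=q.inv().apply(o-s); d=q.inv().apply(d); n=np.cross(d[0],d[1]); return n/np.linalg.norm(n),o
def tri(a,b):
    (n1,o1),(n2,o2)=plane(I2,A(a)),plane(I3,B(b)); M=np.array([n1,n2])
    for x in(.04,-.0): 
        yz=np.linalg.solve(M[:,1:],[n1@o1-n1[0]*x,n2@o2-n2[0]*x]); print(round(x*1e3),(yz*1e3).round(1),end=' ')
    print()
tri([(141,135),(185,440)],[(505,160),(507,560)])   # dark left
tri([(260,52),(322,498)],[(667,70),(664,480)])     # rest outer
tri([(218,52),(283,505)],[(605,62),(605,110)])     # rest/cheek notch
tri([(83,80),(160,520)],[(457,115),(462,560)])   # jaw outer
```

```text
40 [19.3 21.6] 0 [19.6 19.5] 
40 [-12.9  57.9] 0 [-13.2  55.2] 
40 [-1.4 56.1] 0 [-1.5 53.9] 
40 [31.2 -2.4] 0 [31.1  1.6]
```

Emit:
{"api": "move_arm", "payload": {"targets": [[0,-0.0015,0.012,0,0,0],[0,-0.0015,0.024,0,0,0],[0,-0.0015,0.036,0,0,0],[0,-0.0015,0.046,0,0,0],[0,-0.0015,0.054,0,0,0]]}}

```text
time_s: 6.08
ee_pos: [0.553, 0.1235, 0.1532]
eef_rot: [-2.617, 0.001, -0.034]
force: [0.4, 1.9, -0.5]
grip_width: 0.0119
```

Emit:
{"api": "move_arm", "payload": {"targets": [[0,0,0,0,0,0],[0,0,0,0,0,0],[0,0,0.002,0,0,0],[0,0,0.004,0,0,0],[0,0,0.004,0,0,0]]}}

```text
time_s: 6.5
ee_pos: [0.5536, 0.1244, 0.1513]
eef_rot: [-2.618, -0.001, -0.035]
force: [1.6, 3.1, -1.0]
grip_width: 0.0118
```

```bash
cat >> h.py <<'E'
def st():
    o=ctrl.get_obs();p,t=tcp(o);s,q=slot();v=q.inv().apply(p-s)-[0,0,L]
    print('t',round(o['time_s'],2),'slot mm',(v*1e3).round(2),'rot',((q*R.from_euler('x',np.pi)).inv()*t).as_rotvec().round(4),'F slot',q.inv().apply(o['force']).round(1),'M',q.inv().apply(o['moment']).round(2),'w',round(o['grip_width']*1e3,1))
E
python3 -c "
from h import *
st()"
```

```text
t 6.5 slot mm [-0.17  1.78 50.68] rot [ 0.0005  0.0001 -0.0015] F slot [ 1.5  2.2 -2.5] M [ 0.33 -0.18  0.1 ] w 11.8
```

Emit:
{"api": "move_arm", "payload": {"targets": [[0,-0.0012,0.002,0,0,0],[0,-0.0015,0.003,0,0,0],[0,-0.0015,0.004,0,0,0],[0,-0.0015,0.005,0,0,0],[0,-0.0015,0.005,0,0,0]]}}

```text
time_s: 6.92
ee_pos: [0.5534, 0.1282, 0.1473]
eef_rot: [-2.618, 0.0, -0.034]
force: [-0.9, -0.7, -1.9]
grip_width: 0.0119
```

```bash
python3 -c "
from h import *
st()"
```

```text
t 6.92 slot mm [-0.51  2.98 45.32] rot [ 0.0001 -0.001  -0.0013] F slot [-0.9 -1.6 -1.3] M [-0.37  0.01 -0.03] w 11.9
```

Emit:
{"api": "move_arm", "payload": {"targets": [[0,0,0.003,0,0,0],[0,0,0.006,0,0,0],[0,0,0.009,0,0,0],[0,0,0.012,0,0,0],[0,0,0.015,0,0,0]]}}

```text
time_s: 7.33
ee_pos: [0.5537, 0.1357, 0.1341]
eef_rot: [-2.618, 0.0, -0.034]
force: [0.7, -0.8, -1.9]
grip_width: 0.0118
```

```bash
python3 -c "
from h import *
st()"
```

```text
t 7.33 slot mm [-0.45  2.96 30.18] rot [-0.0001 -0.0008 -0.0014] F slot [ 0.7 -1.6 -1.2] M [-0.77 -0.02  0.01] w 11.8
```

Emit:
{"api": "move_arm", "payload": {"targets": [[0,0.0005,0.0,0,0,0],[0,0.0005,0.003,0,0,0],[0,0.0005,0.006,0,0,0],[0,0.0005,0.01,0,0,0],[0,0.0005,0.013,0,0,0]]}}

```text
time_s: 7.75
ee_pos: [0.5539, 0.142, 0.1226]
eef_rot: [-2.618, 0.0, -0.034]
force: [1.3, -0.3, -2.1]
grip_width: 0.0117
```

```bash
python3 -c "
from h import *
st()"
```

```text
t 7.75 slot mm [-0.5   2.65 17.06] rot [ 0.0003 -0.0009 -0.0014] F slot [ 1.3 -1.3 -1.7] M [-0.51 -0.01 -0.  ] w 11.7
```

Emit:
{"api": "move_arm", "payload": {"targets": [[0,0.0003,0.004,0,0,0],[0,0.0003,0.007,0,0,0],[0,0.0003,0.01,0,0,0],[0,0.0003,0.012,0,0,0],[0,0.0003,0.014,0,0,0]]}}

```text
time_s: 8.17
ee_pos: [0.5542, 0.1486, 0.1106]
eef_rot: [-2.618, 0.0, -0.034]
force: [0.6, -0.1, -2.6]
grip_width: 0.0116
```

```bash
python3 -c "
from h import *
st()"
```

```text
t 8.17 slot mm [-0.45  2.4   3.29] rot [ 0.0003 -0.0008 -0.0014] F slot [ 0.6 -1.4 -2.3] M [-0.35  0.03 -0.01] w 11.6
```

Emit:
{"api": "move_arm", "payload": {"targets": [[0,0,0.001,0,0,0],[0,0,0.002,0,0,0],[0,0,0.0025,0,0,0],[0,0,0.003,0,0,0],[0,0,0.003,0,0,0]]}}

```text
time_s: 8.58
ee_pos: [0.5543, 0.15, 0.1082]
eef_rot: [-2.618, -0.0, -0.034]
force: [-0.1, -1.1, -1.6]
grip_width: 0.0119
```

```bash
python3 -c "
from h import *
st()"
```

```text
t 8.58 slot mm [-0.42  2.37  0.56] rot [ 0.0002 -0.0006 -0.0015] F slot [-0.  -1.8 -0.9] M [-0.43  0.01 -0.05] w 11.9
```

Still free; keep feeling for the floor.

Emit:
{"api": "move_arm", "payload": {"targets": [[0,0,0.001,0,0,0],[0,0,0.0015,0,0,0],[0,0,0.002,0,0,0],[0,0,0.0025,0,0,0],[0,0,0.0025,0,0,0]]}}

```text
time_s: 9.0
ee_pos: [0.5545, 0.1509, 0.1066]
eef_rot: [-2.618, -0.001, -0.034]
force: [-3.2, -4.7, 4.7]
grip_width: 0.0116
```

```bash
python3 -c "
from h import *
st()"
```

```text
t 9.0 slot mm [-0.28  2.41 -1.3 ] rot [ 0.0001 -0.0002 -0.0018] F slot [-3.  -1.9  6.5] M [-0.48  0.58  0.01] w 11.6
```

Emit:
{"api": "move_arm", "payload": {"targets": [[0,0,0.0005,0,0,0],[0,0,0.001,0,0,0],[0,0,0.0015,0,0,0],[0,0,0.0015,0,0,0],[0,0,0.0015,0,0,0]]}}

```text
time_s: 9.42
ee_pos: [0.5547, 0.1511, 0.1066]
eef_rot: [-2.618, -0.002, -0.034]
force: [-11.7, -12.8, 21.3]
grip_width: 0.0117
```

```bash
python3 -c "
from h import *
st()"
```

```text
t 9.42 slot mm [-0.05  2.53 -1.35] rot [ 0.      0.0007 -0.0025] F slot [-11.2  -0.8  25. ] M [-0.68  2.08  0.04] w 11.7
```

Emit:
{"api": "move_arm", "payload": {"targets": [[0,0,-0.0008,0,0,0],[0,0,-0.0015,0,0,0],[0,0,-0.0015,0,0,0],[0,0,-0.0015,0,0,0],[0,0,-0.0015,0,0,0]]}}

```text
time_s: 9.83
ee_pos: [0.5545, 0.151, 0.1066]
eef_rot: [-2.618, -0.001, -0.034]
force: [-5.0, -6.1, 8.1]
grip_width: 0.0116
```

Emit:
{"api": "move_arm", "payload": {"targets": [[0,0,0,0,0,0],[0,0,0,0,0,0],[0,0,0,0,0,0],[0,0,0,0,0,0],[0,0,0,0,0,0]], "fingers": -0.5}}

```text
time_s: 10.25
ee_pos: [0.5543, 0.1513, 0.1059]
eef_rot: [-2.618, 0.0, -0.034]
force: [0.5, 0.4, 0.9]
grip_width: 0.0234
```

```bash
python3 -c "
from h import *
st()
I=ctrl.camera_info('wrist');im=ctrl.camera('wrist');np.save('pics/w4.npy',im)
cv2.imwrite('pics/w4.png',cv2.resize(im[30:350,100:410],None,fx=1.8,fy=1.8,interpolation=2)[...,::-1])"
```

```text
t 10.25 slot mm [-0.49  2.39 -2.14] rot [ 0.0003 -0.0009 -0.0014] F slot [0.5 0.8 0.6] M [-0.2  -0.01 -0.01] w 23.4
```

View pics/w4.png

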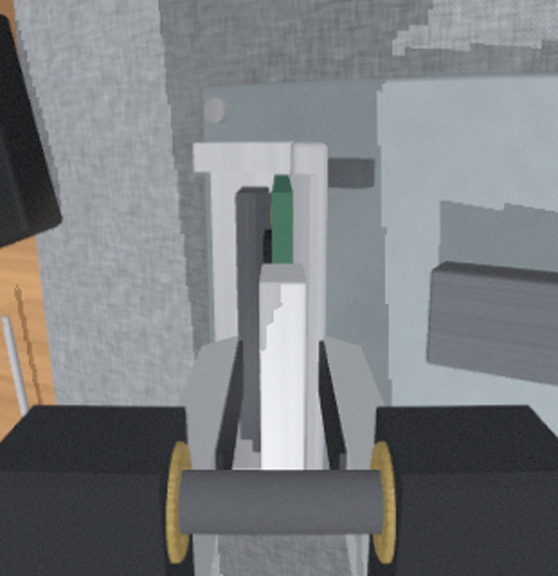

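Emit:
{"api": "move_arm", "payload": {"targets": [[0,0,-0.01,0,0,0],[0,0,-0.02,0,0,0],[0,0,-0.03,0,0,0],[0,0,-0.04,0,0,0],[0,0,-0.047,0,0,0]]}}

```text
time_s: 10.72
ee_pos: [0.5539, 0.1269, 0.1484]
eef_rot: [-2.618, -0.002, -0.035]
force: [-0.6, -0.3, 0.7]
grip_width: 0.0234
```

Emit:
{"api": "move_arm", "payload": {"targets": [[0,0,0,0,0,0],[0,0,0,0,0,0],[0,0,0,0,0,0],[0,0,0,0,0,0],[0,0,0,0,0,0]], "fingers": -1}}

```text
time_s: 11.13
ee_pos: [0.5533, 0.1279, 0.1463]
eef_rot: [-2.618, 0.001, -0.034]
force: [0.2, 0.2, -0.2]
grip_width: 0.0004
```

Emit:
{"api": "move_arm", "payload": {"targets": [[0,0,0.006,0,0,0],[0,0,0.01,0,0,0],[0,0,0.012,0,0,0],[0,0,0.014,0,0,0],[0,0,0.014,0,0,0]]}}

```text
time_s: 11.55
ee_pos: [0.5537, 0.1349, 0.1344]
eef_rot: [-2.618, 0.0, -0.034]
force: [-0.2, -0.3, -0.2]
grip_width: 0.0004
```

```bash
python3 -c "
from h import *
st()"
```

```text
t 11.55 slot mm [-0.46  2.38 30.75] rot [ 0.0002 -0.001  -0.0015] F slot [-0.2 -0.4 -0.1] M [-0.16  0.01  0.02] w 0.4
```

Emit:
{"api": "move_arm", "payload": {"targets": [[0,0,0.001,0,0,0],[0,0,0.0015,0,0,0],[0,0,0.002,0,0,0],[0,0,0.0025,0,0,0],[0,0,0.0025,0,0,0]]}}

```text
time_s: 11.97
ee_pos: [0.5542, 0.1353, 0.1341]
eef_rot: [-2.618, -0.002, -0.034]
force: [-8.1, -9.7, 17.4]
grip_width: 0.0008
```

```bash
python3 -c "
from h import *
st()"
```

```text
t 11.97 slot mm [ 0.05  2.63 30.34] rot [ 0.0001  0.001  -0.0024] F slot [-7.7  0.  20.1] M [-0.3   1.54  0.01] w 0.8
```

Emit:
{"api": "move_arm", "payload": {"targets": [[0,0,-0.015,0,0,0],[0,0,-0.04,0,0,0],[0,0,-0.07,0,0,0],[0,0,-0.1,0,0,0],[0,0,-0.12,0,0,0]]}}

```text
time_s: 12.38
ee_pos: [0.552, 0.0749, 0.2388]
eef_rot: [-2.618, -0.002, -0.035]
force: [0.6, -1.2, -0.1]
grip_width: 0.0005
```

Emit:
{"api": "move_arm", "payload": {"targets": [[0,0,0,-0.2,0,0],[0,0.01,-0.005,-0.4,0,0],[0,0.03,-0.01,-0.6,0,0],[0,0.05,-0.02,-0.8,0,0],[0,0.07,-0.03,-1.0,0,0]], "fingers": -0.05}}

```text
time_s: 12.8
ee_pos: [0.5493, -0.0005, 0.2278]
eef_rot: [3.137, -0.001, -0.034]
force: [0.2, -0.7, -0.5]
grip_width: 0.0306
```

Emit:
{"api": "move_arm", "payload": {"targets": [[0,0.02,0,0,0,-0.2],[0.01,0.04,0,0,0,-0.4],[0.02,0.06,0,0,0,-0.6],[0.03,0.08,0,0,0,-0.8],[0.03,0.1,0,0,0,-1.0]]}}

```text
time_s: 13.22
ee_pos: [0.5765, -0.1015, 0.2269]
eef_rot: [-3.141, -0.0, 0.495]
force: [0.4, 0.3, -0.1]
grip_width: 0.0447
```

Emit:
{"api": "move_arm", "payload": {"targets": [[0,0,0,0,0,-0.2],[0,0,0,0,0,-0.4],[0,0,0,0,0,-0.6],[0,0,0,0,0,-0.8],[0,0,0,0,0,-1.0]]}}

```text
time_s: 13.63
ee_pos: [0.5756, -0.1006, 0.2272]
eef_rot: [-3.141, -0.0, 1.018]
force: [-0.9, -0.5, 0.4]
grip_width: 0.045
```

Emit:
{"api": "move_arm", "payload": {"targets": [[0,0,0,0,0,-0.2],[0,0,0,0,0,-0.4],[0,0,0,0,0,-0.6],[0,0,0,0,0,-0.8],[0,0,0,0,0,-1.0]]}}

```text
time_s: 14.05
ee_pos: [0.5756, -0.1005, 0.2272]
eef_rot: [3.141, -0.0, 1.542]
force: [0.1, -0.4, 0.1]
grip_width: 0.0445
```

Emit:
{"api": "move_arm", "payload": {"targets": [[0,0,0,0,0,-0.2],[0,0,0,0,0,-0.4],[0,0,0,0,0,-0.5],[0,0,0,0,0,-0.6],[0,0,0,0,0,-0.65]]}}

```text
time_s: 14.47
ee_pos: [0.5756, -0.1005, 0.2272]
eef_rot: [3.141, -0.0, 1.88]
force: [-0.5, -0.3, 1.5]
grip_width: 0.0446
```

Run:
```python
from h import *
o=ctrl.get_obs();print(o['time_s'],o['ee_pos'],o['eef_rot'],o['qpos'])
print(delta(np.array([.5885,-.116,.22]),R.from_euler('xyz',[np.pi,0,1.878])))
```

```text
14.4667 [ 0.57562269 -0.10051506  0.22717836] [ 3.14142477e+00 -3.25036789e-04  1.87974938e+00] [-2.35722590e-01  3.61857159e-01  1.38838705e+00  3.70942120e-04
  1.39137328e+00 -5.44741818e-01]
[-0.0187  0.0076  0.0072  0.0003 -0.0006  0.0033]
```

Run:
```python
from h import *
I=ctrl.camera_info('wrist');im=ctrl.camera('wrist');np.save('pics/w5.npy',im);np.save('pics/w5i.npy',I,allow_pickle=True)
cv2.imwrite('pics/w5.png',cv2.resize(im,None,fx=1.5,fy=1.5,interpolation=2)[...,::-1])
```

```text
(no output)
```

View pics/w5.png

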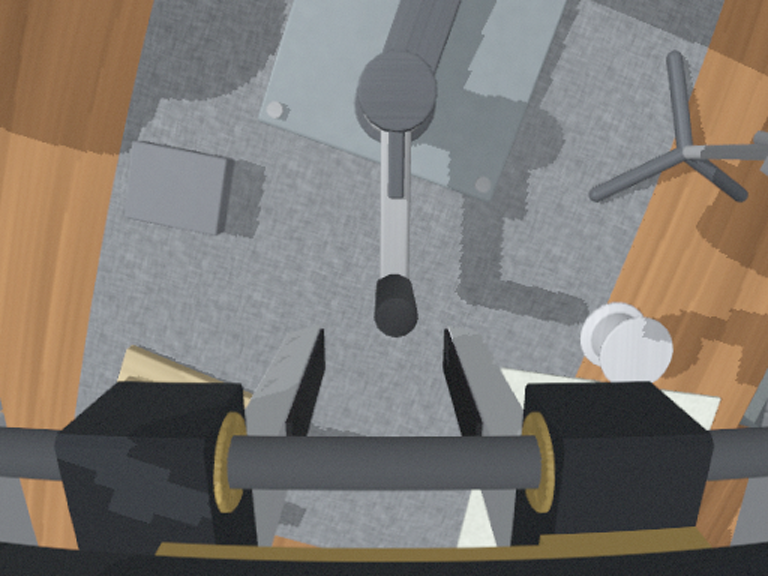

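Run:
```python
from h import *
I=np.load('pics/w5i.npy',allow_pickle=True).item()
g=onz('wrist',np.array([[396,315]])/1.5,.127,I)[0];a=onz('wrist',np.array([[398,91]])/1.5,.09,I)[0]
d=g-a;print(g,a,np.hypot(*d[:2]),-np.arctan2(d[1],d[0]))
print(delta(np.r_[g[:2],.072],R.from_euler('xyz',[np.pi,0,1.88])))
```

```text
[ 0.58828739 -0.11512063  0.127     ] [0.55105965 0.00688638 0.09      ] 0.12756023838163488 1.274641728800761
[-0.0178  0.0076  0.1552  0.0003 -0.0005  0.0007]
```

Emit:
{"api": "move_arm", "payload": {"targets": [[-0.0185,0.0076,0.01,0,0,0],[-0.0185,0.0076,0.04,0,0,0],[-0.0185,0.0076,0.08,0,0,0],[-0.0185,0.0076,0.12,0,0,0],[-0.0185,0.0076,0.15,0,0,0]]}}

```text
time_s: 14.93
ee_pos: [0.5874, -0.1156, 0.0741]
eef_rot: [-3.14, -0.001, 1.876]
force: [1.2, -0.0, -1.0]
grip_width: 0.0447
```

```bash
cat >> h.py <<'E'
AX=np.array([.551,.0068]);RL=.13
def lv(turn=None):
    "lever report; turn: clockwise rad to go -> rows' final shift/turn"
    o=ctrl.get_obs();p,t=tcp(o);d=p[:2]-AX;phi=-np.arctan2(d[1],d[0]);yaw=o['eef_rot'][2]
    c,s=np.cos(phi),np.sin(phi);f=o['force'][:2]
    print('t',round(o['time_s'],2),'phi',round(phi,4),'r',np.hypot(*d).round(4),'z',p[2].round(4),'pi-yaw',round(np.pi-yaw,4),'Fcw',round(-(f@[-s,-c]),1),'Frad',round(f@[c,-s],1),'Fz',round(o['force'][2],1),'Mz',o['moment'][2].round(2))
    for u in np.atleast_1d(turn if turn is not None else []):
        a=phi+u; print('  +%.3f'%u,delta(np.r_[AX+RL*np.array([np.cos(a),-np.sin(a)]),p[2]],R.from_euler('xyz',[np.pi,0,np.pi-a])))
E
python3 -c "
from h import *
lv([.1,.2,.3,.4,.5])"
```

```text
t 14.93 phi 1.2818 r 0.1277 z 0.0741 pi-yaw 1.2659 Fcw 1.1 Frad 0.4 Fz -1.0 Mz 0.03
  +0.100 [-0.0014 -0.013   0.     -0.0034 -0.0026  0.2213]
  +0.200 [ 0.0007 -0.0258  0.     -0.0035 -0.0024  0.4123]
  +0.300 [ 4.100e-03 -3.840e-02  1.000e-04 -3.600e-03 -2.300e-03  6.033e-01]
  +0.400 [ 8.800e-03 -5.050e-02  1.000e-04 -3.800e-03 -2.100e-03  7.943e-01]
  +0.500 [ 1.460e-02 -6.210e-02  1.000e-04 -3.900e-03 -1.900e-03  9.852e-01]
```

Emit:
{"api": "move_arm", "payload": {"targets": [[-0.002,-0.0065,0,0,0,0.12],[-0.001,-0.013,0,0,0,0.22],[0,-0.021,0,0,0,0.34],[0.002,-0.03,0,0,0,0.47],[0.004,-0.038,0,0,0,0.6]]}}

```text
time_s: 15.35
ee_pos: [0.5509, -0.1235, 0.077]
eef_rot: [3.141, -0.0, 1.558]
force: [3.1, 0.9, -1.5]
grip_width: 0.0442
```

```bash
python3 -c "
from h import *
lv([.08,.16,.25,.32])"
```

```text
t 15.35 phi 1.5719 r 0.1303 z 0.077 pi-yaw 1.5833 Fcw 3.1 Frad -0.9 Fz -1.5 Mz 0.06
  +0.080 [ 0.0006 -0.0104 -0.      0.0012 -0.0008  0.131 ]
  +0.160 [ 0.0017 -0.0207 -0.      0.0012 -0.0009  0.2838]
  +0.250 [ 0.0039 -0.0322 -0.      0.0011 -0.0009  0.4557]
  +0.320 [ 0.0064 -0.041  -0.      0.0011 -0.001   0.5894]
```

Emit:
{"api": "move_arm", "payload": {"targets": [[0,-0.008,0,0,0,0.1],[0.001,-0.017,0,0,0,0.23],[0.0025,-0.026,0,0,0,0.36],[0.0045,-0.034,0,0,0,0.48],[0.0064,-0.041,0,0,0,0.59]]}}

```text
time_s: 15.77
ee_pos: [0.5101, -0.1171, 0.0774]
eef_rot: [3.14, 0.0, 1.249]
force: [3.9, -2.6, -3.3]
grip_width: 0.0446
```

```bash
python3 -c "
from h import *
lv([.05,.1,.15])"
```

```text
t 15.77 phi 1.8899 r 0.1305 z 0.0774 pi-yaw 1.8923 Fcw 4.5 Frad 1.2 Fz -3.3 Mz -0.09
  +0.050 [ 0.0006 -0.0065 -0.      0.0029 -0.      0.0908]
  +0.100 [ 1.100e-03 -1.300e-02 -0.000e+00  2.900e-03 -1.000e-04  1.863e-01]
  +0.150 [ 1.900e-03 -1.940e-02 -0.000e+00  2.900e-03 -2.000e-04  2.818e-01]
```

Emit:
{"api": "move_arm", "payload": {"targets": [[0.0002,-0.0026,0,0,0,0.04],[0.0004,-0.0052,0,0,0,0.075],[0.0006,-0.0078,0,0,0,0.11],[0.0008,-0.0104,0,0,0,0.15],[0.0011,-0.013,0,0,0,0.186]]}}

```text
time_s: 16.18
ee_pos: [0.4986, -0.1121, 0.0775]
eef_rot: [3.14, -0.0, 1.156]
force: [3.8, -5.0, -1.1]
grip_width: 0.0446
```

```bash
python3 -c "
from h import *
lv([.03,.05,.1])"
```

```text
t 16.18 phi 1.9857 r 0.1299 z 0.0775 pi-yaw 1.986 Fcw 5.5 Frad 3.0 Fz -1.1 Mz -0.06
  +0.030 [-0.     -0.0039 -0.      0.0031 -0.0001  0.0567]
  +0.050 [ 0.0001 -0.0065 -0.      0.0031 -0.0001  0.0949]
  +0.100 [ 0.0006 -0.013  -0.      0.003  -0.0002  0.1904]
```

Emit:
{"api": "move_arm", "payload": {"targets": [[0,-0.0013,0,0,0,0.02],[0,-0.0026,0,0,0,0.04],[0,-0.0039,0,0,0,0.057],[0,-0.0052,0,0,0,0.075],[0.0001,-0.0065,0,0,0,0.095]]}}

```text
time_s: 16.6
ee_pos: [0.4928, -0.1094, 0.0775]
eef_rot: [3.14, -0.0, 1.107]
force: [3.2, -4.7, -2.3]
grip_width: 0.0446
```

```bash
python3 -c "
from h import *
lv([.03,.05,.1])"
```

```text
t 16.6 phi 2.0353 r 0.13 z 0.0775 pi-yaw 2.0351 Fcw 5.0 Frad 2.8 Fz -2.3 Mz -0.09
  +0.030 [ 0.     -0.0039 -0.      0.0029 -0.0003  0.0577]
  +0.050 [ 0.0001 -0.0065 -0.      0.0029 -0.0003  0.0959]
  +0.100 [ 0.0006 -0.013  -0.      0.0029 -0.0004  0.1914]
```

Emit:
{"api": "move_arm", "payload": {"targets": [[0,-0.0013,0,0,0,0.02],[0,-0.0026,0,0,0,0.04],[0,-0.0039,0,0,0,0.057],[0,-0.0052,0,0,0,0.075],[0.0001,-0.0065,0,0,0,0.095]]}}

```text
time_s: 17.02
ee_pos: [0.487, -0.1064, 0.0775]
eef_rot: [3.14, -0.0, 1.057]
force: [3.5, -5.5, -1.9]
grip_width: 0.0447
```

```bash
python3 -c "
from h import *
lv()"
```

```text
t 17.02 phi 2.0855 r 0.1301 z 0.0775 pi-yaw 2.0848 Fcw 5.8 Frad 3.1 Fz -1.9 Mz -0.04
```

Emit:
{"api": "move_arm", "payload": {"targets": [[0,-0.0008,0,0,0,0.012],[0,-0.0016,0,0,0,0.024],[0,-0.0024,0,0,0,0.036],[0,-0.0032,0,0,0,0.048],[0,-0.0039,0,0,0,0.058]]}}

```text
time_s: 17.43
ee_pos: [0.484, -0.1046, 0.0776]
eef_rot: [3.139, -0.0, 1.027]
force: [6.3, -5.5, -1.5]
grip_width: 0.0448
```

```bash
python3 -c "
from h import *
lv()"
```

```text
t 17.43 phi 2.1126 r 0.13 z 0.0776 pi-yaw 2.115 Fcw 8.3 Frad 1.5 Fz -1.5 Mz -0.02
```

Emit:
{"api": "move_arm", "payload": {"targets": [[0,-0.0008,0,0,0,0.012],[0,-0.0016,0,0,0,0.024],[0,-0.0024,0,0,0,0.036],[0,-0.0032,0,0,0,0.048],[0,-0.0039,0,0,0,0.058]]}}

```text
time_s: 17.85
ee_pos: [0.4808, -0.1026, 0.0776]
eef_rot: [3.139, -0.001, 0.996]
force: [7.2, -5.4, -2.5]
grip_width: 0.0446
```

```bash
python3 -c "
from h import *
lv()"
```

```text
t 17.85 phi 2.1413 r 0.13 z 0.0776 pi-yaw 2.1454 Fcw 9.0 Frad 0.6 Fz -2.5 Mz -0.01
```

Emit:
{"api": "move_arm", "payload": {"targets": [[0,-0.0008,0,0,0,0.012],[0,-0.0016,0,0,0,0.024],[0,-0.0024,0,0,0,0.036],[0,-0.0032,0,0,0,0.048],[0,-0.0039,0,0,0,0.058]]}}

```text
time_s: 18.27
ee_pos: [0.4774, -0.1004, 0.0776]
eef_rot: [3.139, -0.001, 0.966]
force: [5.1, -5.3, -3.1]
grip_width: 0.0447
```

```bash
python3 -c "
from h import *
lv()"
```

```text
t 18.27 phi 2.1724 r 0.1301 z 0.0776 pi-yaw 2.1757 Fcw 7.2 Frad 1.5 Fz -3.1 Mz 0.02
```

Emit:
{"api": "move_arm", "payload": {"targets": [[0,-0.0008,0,0,0,0.012],[0,-0.0016,0,0,0,0.024],[0,-0.0024,0,0,0,0.036],[0,-0.0032,0,0,0,0.048],[0,-0.0039,0,0,0,0.058]]}}

```text
time_s: 18.68
ee_pos: [0.4739, -0.0981, 0.0775]
eef_rot: [3.14, -0.0, 0.935]
force: [3.7, -3.5, -1.1]
grip_width: 0.0447
```

```bash
python3 -c "
from h import *
lv()"
```

```text
t 18.68 phi 2.2044 r 0.1302 z 0.0775 pi-yaw 2.2061 Fcw 5.0 Frad 0.6 Fz -1.1 Mz -0.0
```

Emit:
{"api": "move_arm", "payload": {"targets": [[0,-0.0008,0,0,0,0.012],[0,-0.0016,0,0,0,0.024],[0,-0.0024,0,0,0,0.036],[0,-0.0032,0,0,0,0.048],[0,-0.0039,0,0,0,0.058]]}}

```text
time_s: 19.1
ee_pos: [0.4701, -0.0954, 0.0773]
eef_rot: [3.142, -0.0, 0.905]
force: [1.0, -2.8, -1.3]
grip_width: 0.0446
```

```bash
python3 -c "
from h import *
lv()"
```

```text
t 19.1 phi 2.2405 r 0.1303 z 0.0773 pi-yaw 2.2369 Fcw 2.5 Frad 1.6 Fz -1.3 Mz -0.05
```

Emit:
{"api": "move_arm", "payload": {"targets": [[0,-0.0008,0,0,0,0.012],[0,-0.0016,0,0,0,0.024],[0,-0.0024,0,0,0,0.036],[0,-0.0032,0,0,0,0.048],[0,-0.0032,0,0,0,0.048]]}}

```text
time_s: 19.52
ee_pos: [0.4673, -0.0931, 0.0772]
eef_rot: [-3.141, -0.0, 0.879]
force: [-0.3, 0.9, -0.2]
grip_width: 0.0446
```

Run:
```python
from h import *
lv()
I=ctrl.camera_info('wrist');im=ctrl.camera('wrist');np.save('pics/w6.npy',im);np.save('pics/w6i.npy',I,allow_pickle=True)
cv2.imwrite('pics/w6.png',cv2.resize(im,None,fx=1.5,fy=1.5,interpolation=2)[...,::-1])
```

```text
t 19.52 phi 2.2679 r 0.1304 z 0.0772 pi-yaw 2.2623 Fcw -0.8 Frad -0.5 Fz -0.2 Mz -0.03
```

View pics/w6.png

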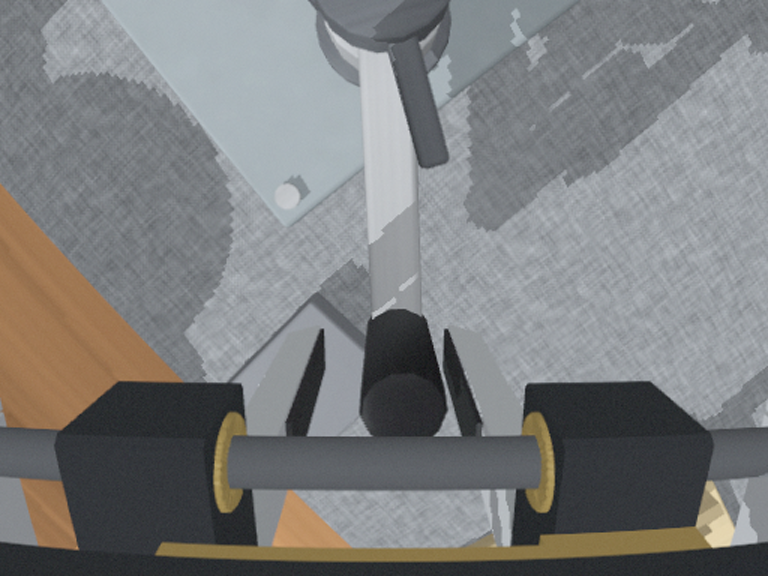

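Run:
```python
from h import *
I=np.load('pics/w6i.npy',allow_pickle=True).item()
lv()
g=onz('wrist',np.array([[403,405]])/1.5,.127,I)[0];d=g[:2]-AX;print('grip',g,np.hypot(*d),-np.arctan2(d[1],d[0]))
def ang(a,z):
    P=onz('wrist',np.array(a)/1.5,z,I);d=P[1]-P[0];return -np.arctan2(d[1],d[0])
print('nose',[ang(a,.075) for a in([(392,50),(424,163)],[(418,48),(446,158)])],'bar',[ang(a,.066) for a in([(361,85),(373,300)],[(410,170),(421,300)])])
```

```text
t 19.57 phi 2.2669 r 0.1303 z 0.0772 pi-yaw 2.2618 Fcw -0.3 Frad 0.1 Fz 0.9 Mz -0.02
grip [ 0.47342665 -0.09443375  0.127     ] 0.1275378241980709 2.2246352148910984
nose [np.float64(1.9723915342587441), np.float64(1.9918638249367904)] bar [np.float64(2.214154166241083), np.float64(2.1660826458227294)]
```

Emit:
{"api": "move_arm", "payload": {"targets": [[0,-0.0015,-0.005,0,0,0],[0,-0.0015,-0.025,0,0,0],[0,-0.0015,-0.06,0,0,0],[0,-0.0015,-0.1,0,0,0],[0,-0.0015,-0.14,0,0,0]]}}

```text
time_s: 19.98
ee_pos: [0.4657, -0.0922, 0.2192]
eef_rot: [-3.141, -0.0, 0.88]
force: [1.0, -0.7, -0.2]
grip_width: 0.0447
```

Emit:
{"api": "move_arm", "payload": {"targets": [[-0.01,0,-0.01,0,0,0],[-0.03,0,-0.03,0,0,0],[-0.06,0,-0.05,0,0,0],[-0.09,0,-0.07,0,0,0],[-0.12,0,-0.08,0,0,0]]}}

```text
time_s: 20.4
ee_pos: [0.389, -0.1857, 0.2995]
eef_rot: [3.139, -0.001, 0.881]
force: [0.2, -0.2, 0.9]
grip_width: 0.0448
```

Emit:
{"api": "move_arm", "payload": {"targets": [[0,0,0,0,0,0],[0,0,0,0,0,0],[0,0,0,0,0,0],[0,0,0,0,0,0],[0,0,0,0,0,0]]}}

```text
time_s: 20.82
ee_pos: [0.3902, -0.1842, 0.2966]
eef_rot: [-3.14, -0.0, 0.881]
force: [-0.2, -1.1, 0.1]
grip_width: 0.0446
```

Run:
```python
from h import *
o=ctrl.get_obs();print(o['time_s'],o['ee_pos'],o['force'],o['joint_vel'].round(3))
im=ctrl.camera('wrist');s=ctrl.camera('scene')
a=cv2.resize(im[:300],None,fx=.78,fy=.78);b=cv2.resize(s[140:250,200:345],(400,303),interpolation=2)
b=cv2.resize(b,None,fx=1,fy=1);c=np.zeros((max(a.shape[0],303),a.shape[1]+400,3),np.uint8);c[:a.shape[0],:a.shape[1]]=a;c[:303,a.shape[1]:]=b
cv2.imwrite('pics/w7.png',c[...,::-1])
```

```text
20.8167 [ 0.39018574 -0.184223    0.29663701] [-0.2320042  -1.13965115  0.07701738] [-0.002 -0.002 -0.003 -0.001  0.003 -0.003]
```

View pics/w7.png

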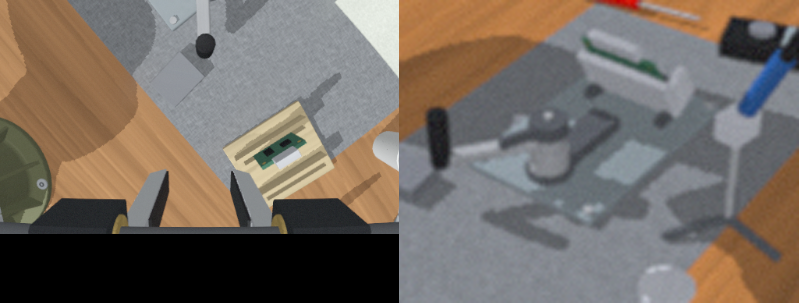

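```bash
python3 -c "
from station import ctrl
print(ctrl.hand_in())"
```

```text
the job is handed in; nothing more can be done
None
```

The job is done and handed in at about 21 s. The wide board is clamped in the leaning holder, and the arm is clear of everything.

- **Board:** I took it from the -y slot of the rack and slid it down the holder slot, brass edge down, until it stopped on the floor. That stop was about 1.3 mm lower than I had estimated. After letting go, I pressed on the bar's top with about 20 N, and its height agreed with a fully seated board to about 0.5 mm.
- **Lever:** I pushed it clockwise with the fingers loosely around the grip. The force rose from about 5 N to 9 N, then fell to about 0 as the handle clicked, and I stopped there. The last close picture gives a kink of about 0.24 rad (0.235 expected), with the head at the tight stop. I then lifted straight off.
- **Final pictures:** The board stands in the holder with its bar level, the handle is kinked, and the narrow board is still in its rack slot. I moved nothing else.
- **Less certain:** I inferred the click from the force drop and the kink angle. The popped-up pin was too small to see clearly. While seating the board there was up to 11 N of sideways force and some moment, which I put down to one corner touching first; it was gone once I let go.
- **Pictures:** I viewed 12, two over the budget of 10.

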